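# Nudge the recipe camera with its joystick

## Robot

A 6-joint arm with a two-finger parallel gripper is mounted at the origin on a cart in front of the work surface, level with it; the furniture and walls round the work are solid. World frame = base frame: x ahead of the robot, y to its left, z up, the work surface at z = 0. Lengths are in m, angles in rad, forces in N, time in s.
With the tool pointing down it reaches from about 0.325 to 0.775 m from the base axis. Payload 5.5 kg.
Tool frame: the origin (TCP) lies between the finger pads; the fingertips stand 8 mm ahead of it and the grasp point (between the pads) lies 11 mm behind it (tcp_to_tips is the distance from the TCP to the fingertips, in m); z points along the fingers, y is the line along which they close (so a half turn about z gives the same grasp; the last joint's range is limited). The gripper opens to 88 mm and grips with 3 to 60 N. Pads are 20 mm wide; open, the fingers measure 115 mm over their backs; the gripper's body (75 mm by 178 mm) begins 61 mm behind the grasp point.
Start: joints at [-1.393, 0.091, 1.231, -0, 1.82, -0.057], TCP at [0.14, -0.584, 0.231] pointing down, gripper open.
Joint ranges: [-2.87, 2.87], [-0.86, 2.18], [0.17, 2.46], [-1.51, 4.65], [0.06, 2.69], [-2.65, 2.65]. Speed limits (rad/s): [2.57, 2.57, 3.01, 3.14, 3.14, 3.14].

## Interface

Orientations are given as a unit quaternion [w, x, y, z].
In Python, from bench import * gives the robot as it stands. Calls block until the motion is done:
- move_to(position, orientation): joint-space move of the TCP to a pose.
- move_l(position, speed=0.15, orientation=None): straight line of the TCP; orientation=None keeps the orientation; speed is the mean speed in m/s.
- movej(angles): joint-space move.
- gripper_open() and close(): open the fingers fully, or close them until they stop; the grip force is fixed at half the most.
- hold(seconds).
- inverse_kinematics(position, orientation): joint angles nearest the present ones, or None.
- state(): the state.
- get_image(name): name is "scene" or "top" or "wrist"; returns a dict with "frame" (480x640x3 uint8, blue, green, red), "depth" (480x640 float32, m along the optical axis (not along the pixel's ray), 0 where there is no reading), "camera_matrix" (3x3 intrinsics, pixels), "view" (4x4, takes a point from world to camera coordinates). Camera axes: x right, y up, looking along -z (the intrinsics and any distortion apply to the point x, -y, -z); pixel columns grow to the right and rows downward; lengths in m; the calibration is good to about 2 mm. The wrist camera is an equidistant fisheye: a pixel r from the principal point sees the ray r / f radians off the axis. A picture is of the moment at which its call begins.
A pose or a line that the arm cannot do raises IKError and nothing moves.
- job_done(): hands the job in; it is judged then, once.
The state is a dict: "time": time; "joint_pos": joint angles; "dq": joint speeds; "joint_torque": joint torques, N m; "ee_pos": TCP position; "ee_rot": TCP orientation; "ft_force": force on the tool from outside, world axes, zero at the start; "moment": the same for the moment, N m; "finger_gap": finger opening in m; "finger_force": force on a finger pad.
Only numpy, scipy, OpenCV 4.12 (cv2) and the standard library are available. Lean on these libraries where they do the work, as an engineer would, in place of code of your own. Each camera call takes 0.05 s, during which the arm holds its last target. There are 200 camera calls.

## Task

Move the recipe camera beside the chopping board with its joystick: of the two small joystick pods, take the one whose stick ends in a round ball, tilt the stick well over towards the raised arrow on its pod, hold it there for at least one second, then let go so that it springs back upright. Tilt it in that direction only, and leave the other joystick (flat disc on top) and the salt shaker standing in front of the sink alone.

Things in the scene. Friction and masses are not known exactly. Their poses are not given: they have to be found in the camera images.
- ball_pod: housing of the ball-topped joystick: round white pod, 112 mm across, 36 mm high, fixed, with a black raised arrowhead (about 33 mm wide, 5 mm high) on top near its edge and a grey cable stub on the opposite side. It stands in either of two places, turned differently each time. Origin: centre of its underside; z up, x from the centre towards the arrowhead. The stick rises from its middle
- ball_center (a point): centre of the black ball (30 mm diameter) on a 9 mm shaft; at rest 115 mm above the worktop, over the pod's origin. The stick pivots all ways about a point 75 mm below the ball's centre, springs back upright, takes about 3 N at the ball for 0.35 rad, stops at 0.45 rad (ball 33 mm off centre, 7 mm lower). Well over: ball 16 mm or more off centre towards the arrow, within 12 mm sideways
- disc_top (a point): centre of the top face of the other joystick, to be left alone: same white pod with arrowhead, but its shorter stick ends in a flat black disc, 38 mm in diameter, 9 mm thick, its top 95 mm above the worktop. The centres of the two pods are at least 125 mm apart
- salt_shaker: bystander, loose, in front of the sink: glass salt shaker with a grey top, 44 mm in diameter, 90 mm high, standing upright to the right of the pods; origin at the centre of its underside, z axis up
Things that resemble listed ones, but are neither listed nor needed, are in the scene too. What is shaped like the ball_pod but yellow is not meant.

How it is judged:
On the way:
1. the ball-topped stick is tilted well over towards the arrow (ball 16 mm or more off centre that way, within 12 mm to the sides) and held there for one second (x of ball_center in the frame of ball_pod above 0.016 m and y of ball_center in the frame of ball_pod between -0.012 and 0.012 m), for 1 s.
At the end, for the whole second after the job is handed in: the ball-topped stick is let go and upright again (ball within 6 mm of its rest position), the other stick's top within 12 mm of where it was, and the salt shaker upright within 10 degrees and within 20 mm of where it stood (distance of ball_center from where it was at the start of the episode below 0.006 m and distance of disc_top from where it was at the start of the episode below 0.012 m and distance of salt_shaker from where it was at the start of the episode below 0.02 m and angle between salt_shaker's own z axis and vertical below 0.17 rad); the robot touches nothing.
It fails at once if the ball-topped stick is tilted the wrong way: its ball more than 14 mm off centre away from the arrow or more than 20 mm to a side (x of ball_center in the frame of ball_pod below -0.014 m or y of ball_center in the frame of ball_pod above 0.02 m or y of ball_center in the frame of ball_pod below -0.02 m).
It fails at once if the disc-topped stick is tilted (its top moved by more than 12 mm) (distance of disc_top from where it was at the start of the episode above 0.012 m).
It fails at once if the salt shaker is moved by more than 20 mm (distance of salt_shaker from where it was at the start of the episode above 0.02 m).
It also fails if it takes over 32 s, if anything falls off the work surface, if the arm or the gripper's body presses on something with over 40 N, if the wrist force passes 120 N, or if a joint passes its speed limit or range.

## Working session

There is one attempt and no reset: what is moved stays moved. The work goes in short steps, each a Python script; the robot and the scene stay as the last script left them, time stands still between calls to the robot, and variables do not carry over. Pictures are saved under pics/ and viewed, at most 10 in all, crops included, and the job is handed in when it is done.

```bash
ls; mkdir -p pics; python3 - <<'E'
from bench import *
import cv2,numpy as np
for n in("scene","top"):
    d=get_image(n);np.savez("%s.npz"%n,**d);cv2.imwrite("pics/%s0.png"%n,d["frame"]);print(n,d["camera_matrix"],d["view"])
s=state();print(s["time"],s["ee_pos"],s["ee_rot"])
E
```

```text
pics
scene [[466.32859348   0.         306.21665131]
 [  0.         466.32859348 240.27914768]
 [  0.           0.           1.        ]] [[-0.60975923 -0.79257856 -0.00359349  0.52692435]
 [ 0.40524883 -0.31566254  0.85798051 -0.17540908]
 [-0.68115128  0.52170527  0.51366968 -0.94390057]
 [ 0.          0.          0.          1.        ]]
top [[583.05993657   0.         325.57777485]
 [  0.         583.05993657 234.70996371]
 [  0.           0.           1.        ]] [[-0.34606623 -0.93820245  0.00378424  0.46978429]
 [ 0.74253489 -0.2714222   0.61234951 -0.29886028]
 [-0.57348069  0.21472342  0.79057811 -1.40084127]
 [ 0.          0.          0.          1.        ]]
0.1 [ 0.13952282 -0.58330661  0.22962457] [-8.67388433e-04  9.93117618e-01  1.17118071e-01 -5.04406027e-05]
```

View pics/scene0.png

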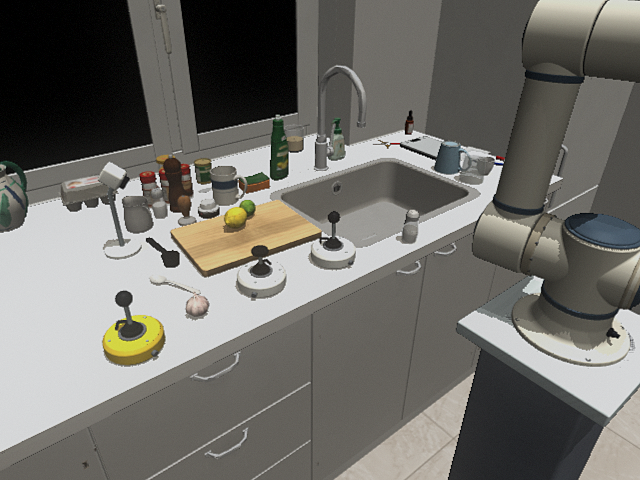

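View pics/top0.png

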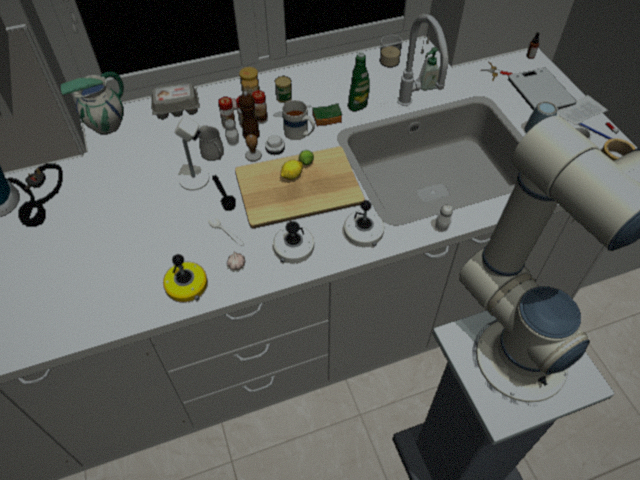

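Scene view candidates: a white pod with a ball at (333,248), a white pod with a disc at (261,272) and a yellow pod with a ball at (133,335). I choose the white ball pod, at (333,248) in scene and (364,227) in top. Next is a close crop of it, plus the measurements.

```bash
cat >h.py <<'E'
import numpy as np,cv2
def load(n): return dict(np.load("%s.npz"%n))
def ray(d,u,v):
    K=d["camera_matrix"];V=d["view"];R=V[:3,:3]
    p=np.array([(u-K[0,2])/K[0,0],-(v-K[1,2])/K[1,1],-1.])
    return -R.T@V[:3,3],R.T@p
def onz(d,u,v,z):
    c,r=ray(d,u,v);return c+r*(z-c[2])/r[2]
def proj(d,P):
    K=d["camera_matrix"];q=d["view"][:3,:3]@P+d["view"][:3,3];return K[0,0]*q[0]/-q[2]+K[0,2],K[1,1]*-q[1]/-q[2]+K[1,2]
E
python3 - <<'E'
from h import *
s=load("scene");t=load("top")
print("scene ball",onz(s,334,217,.115),"disc",onz(s,260,250,.095),"podtop",onz(s,333,248,.036),"shaker",onz(s,410,240,0))
print("top ball",onz(t,364,205,.115),"disc",onz(t,292,227,.095),"shaker",onz(t,442,229,0))
a=cv2.resize(s["frame"][200:275,225:365],None,fx=5.5,fy=5.5,interpolation=cv2.INTER_CUBIC)[:300]
a=cv2.resize(s["frame"][205:273,300:368],(400,400),interpolation=cv2.INTER_CUBIC)
b=cv2.resize(t["frame"][190:250,334:394],(400,400),interpolation=cv2.INTER_CUBIC)
cv2.imwrite("pics/crop.png",np.hstack([a,b]))
E
```

```text
scene ball [0.48676808 0.2064732  0.115     ] disc [0.49782221 0.40904408 0.095     ] podtop [0.47745094 0.21483439 0.036     ] shaker [ 0.4260323  -0.01109473  0.        ]
top ball [0.49104765 0.21146678 0.115     ] disc [0.50112729 0.40987964 0.095     ] shaker [ 0.42235227 -0.00497388  0.        ]
```

View pics/crop.png

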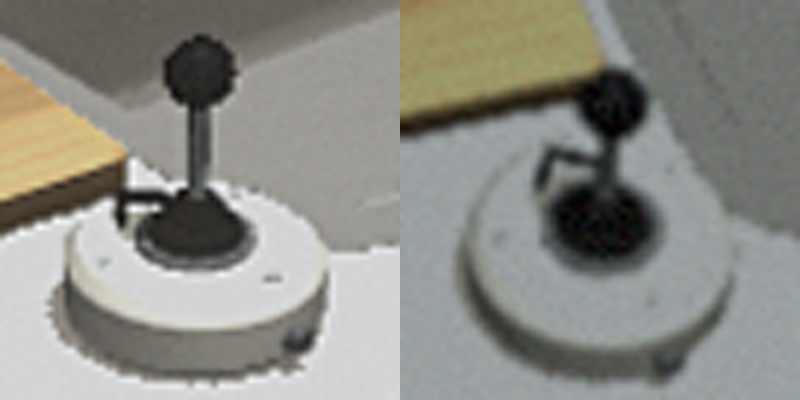

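The crop confirms it: a white pod with a ball stick. The arrowhead tip is at scene (321,238) and top (356.5,212.5); the cable stub opposite is at scene (351,263) and top (374,244).

```bash
python3 - <<'E'
from h import *
s=load("scene");t=load("top")
for n,d,b,tip,cab in(("s",s,(334,217.2),(320.9,238.2),(350.7,262.8)),("t",t,(365.8,205.5),(356.5,212.7),(374.2,244))):
    B=onz(d,*b,.115);T=onz(d,*tip,.04);C=onz(d,*cab,.012)
    f=lambda v:np.degrees(np.arctan2(v[1],v[0]))
    print(n,B,T,C,"dir cab-tip",f(T-C),"ball-tip",f(T-B),"cab-ball",f(B-C),np.linalg.norm((T-B)[:2]),np.linalg.norm((C-B)[:2]))
from scipy.linalg import lstsq
A=[];y=[]
for d,p in((s,(334,217.2)),(t,(365.8,205.5))):
    c,r=ray(d,*p);r/=np.linalg.norm(r);P=np.eye(3)-np.outer(r,r);A.append(P);y.append(P@c)
print(lstsq(np.vstack(A),np.hstack(y))[0])
# depth-based ball points
for d,p in((s,(334,217.2)),(t,(365.8,205.5))):
    u,v=map(round,p);z=d["depth"][v,u];c,r=ray(d,*p);print(c+r*(z), z)
# pod top white pixels from depth
for d in(s,t):
    P=[]
    for v in range(480):
        for u in range(0,640):
            z=d["depth"][v,u]
            if z>0:
                c,r=ray(d,u,v);q=c+r*z
                if abs(q[2]-.036)<.004 and np.hypot(q[0]-.488,q[1]-.21)<.075 and d["frame"][v,u].min()>80: P.append(q)
    P=np.array(P,np.float32);print(len(P),cv2.minEnclosingCircle(P[:,:2]),P[:,2].mean())
E
```

```text
s [0.48600001 0.20712915 0.115     ] [0.52681275 0.21281809 0.04      ] [0.42868105 0.19949044 0.012     ] dir cab-tip 7.734245075870118 ball-tip 7.935398649601235 cab-ball 7.590900671589499 0.04120732496242113 0.057825712421903895
t [0.4877981  0.20765472 0.115     ] [0.53021234 0.21331712 0.04      ] [0.4313846  0.19981031 0.012     ] dir cab-tip 7.782412089627738 ball-tip 7.60415558052094 cab-ball 7.916333858208902 0.04279053707058697 0.05695628486751473
[0.48687322 0.20735507 0.11511018]
[0.47677183 0.2152424  0.12154309] 1.0939282
[0.47849724 0.21229944 0.12704026] 1.5292293Traceback (most recent call last):
  File "<stdin>", line 24, in <module>
cv2.error: OpenCV(4.12.0) /io/opencv/modules/imgproc/src/shapedescr.cpp:201: error: (-215:Assertion failed) count >= 0 && (depth == CV_32F || depth == CV_32S) in function 'minEnclosingCircle'
```

```bash
cat >>h.py <<'E'
from scipy.spatial.transform import Rotation as Rn
B=np.array([.4869,.2074,.115]);a=np.radians(7.8);AX=np.array([np.cos(a),np.sin(a),0])
def quat(sgn):
    y=sgn*np.array([-np.sin(a),np.cos(a),0]);z=np.array([0,0,-1.]);q=Rn.from_matrix(np.c_[np.cross(y,z),y,z]).as_quat();return q[[3,0,1,2]]
def tcp(th=0): # TCP for ball tilted by th
    return B+AX*.075*np.sin(th)+np.array([0,0,.075*(np.cos(th)-1)-.011])
E
python3 - <<'E'
from bench import *
from h import *
s=load("scene");t=load("top")
print("spout",onz(s,362,125,.2),onz(s,345,68,.3),onz(t,445,80,.2))
for g in(1,-1):
    print(g,inverse_kinematics(tcp()+[0,0,.13],quat(g)),inverse_kinematics(tcp(),quat(g)))
E
```

```text
spout [ 0.77506383 -0.15088521  0.2       ] [ 1.08499552 -0.35089898  0.3       ] [ 0.79532001 -0.17070191  0.2       ]
1 [ 3.38395300e-01 -9.87201176e-02  1.41408156e+00 -4.44089210e-16
  1.82623121e+00 -1.36853671e+00] [ 3.38395300e-01 -8.75824039e-02  1.63359129e+00 -4.44089210e-16
  1.59558377e+00 -1.36853671e+00]
-1 [ 3.38395300e-01 -9.87201176e-02  1.41408156e+00 -4.44089210e-16
  1.82623121e+00  1.77305594e+00] [ 3.38395300e-01 -8.75824039e-02  1.63359129e+00 -4.44089210e-16
  1.59558377e+00  1.77305594e+00]
```

```bash
python3 - <<'E'
from bench import *
from h import *
move_to(tcp()+[0,0,.12],quat(1))
d=get_image("wrist");np.savez("wrist.npz",**d);cv2.imwrite("pics/wrist.png",d["frame"])
d2=get_image("scene");cv2.imwrite("pics/scene1.png",d2["frame"])
s=state();print(s["time"],s["ee_pos"],tcp(),d["camera_matrix"],d["view"])
E
```

```text
3.2333 [0.48716028 0.20685258 0.22397075] [0.4869 0.2074 0.104 ] [[371.64829954   0.         322.96342844]
 [  0.         371.64829954 242.79205104]
 [  0.           0.           1.        ]] [[-1.35956812e-01  9.90714750e-01  1.69968750e-04 -1.40686344e-01]
 [-9.57949702e-01 -1.31416670e-01 -2.55072593e-01  5.23309476e-01]
 [-2.52681843e-01 -3.48416781e-02  9.66921891e-01 -2.53146748e-01]
 [ 0.00000000e+00  0.00000000e+00  0.00000000e+00  1.00000000e+00]]
```

View pics/wrist.png

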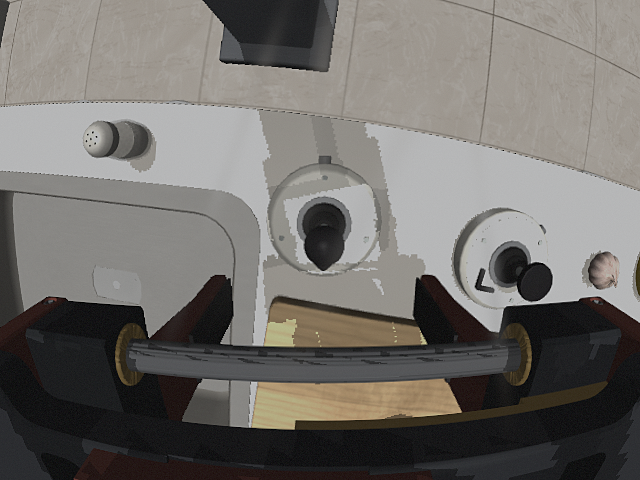

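The wrist view shows the cable (325,160), ball (323,243) and arrow tip (322,270) in line with the tool axis. That confirms the direction, so I proceed.

```bash
python3 - <<'E'
from bench import *
from h import *
def p(m):
    s=state();print(m,round(s["time"],2),np.round(s["ee_pos"],4),np.round(s["ft_force"],1),round(s["finger_gap"],4),s["finger_force"],flush=True)
move_l(tcp(),0.1);p("down")
close();p("closed")
for th in(.11,.22,.33): move_l(tcp(th),.04);p(th)
hold(.3)
d=get_image("scene");cv2.imwrite("pics/tilt.png",cv2.resize(d["frame"][150:300,250:450],(800,600)))
hold(1.3);p("held")
E
```

```text
down 4.58 [0.4874 0.2076 0.1049] [ 0.7  0.3 -0.3] 0.0877 0.0
closed 5.53 [0.4869 0.2074 0.104 ] [-0.3 -0.5 -0.1] 0.0285 30.000034868717194
0.11 5.89 [0.4952 0.2085 0.1035] [-0.7  0.2  1.5] 0.0285 30.000233352184296
0.22 6.25 [0.5033 0.2097 0.1022] [-3.  -0.3  2.1] 0.0286 30.000270903110504
0.33 6.61 [0.5113 0.2108 0.1001] [-1.8 -0.1  4.2] 0.0286 30.000496208667755
held 8.26 [0.5111 0.2107 0.1001] [-1.8  0.3  5.1] 0.0283 30.000780522823334
```

View pics/tilt.png

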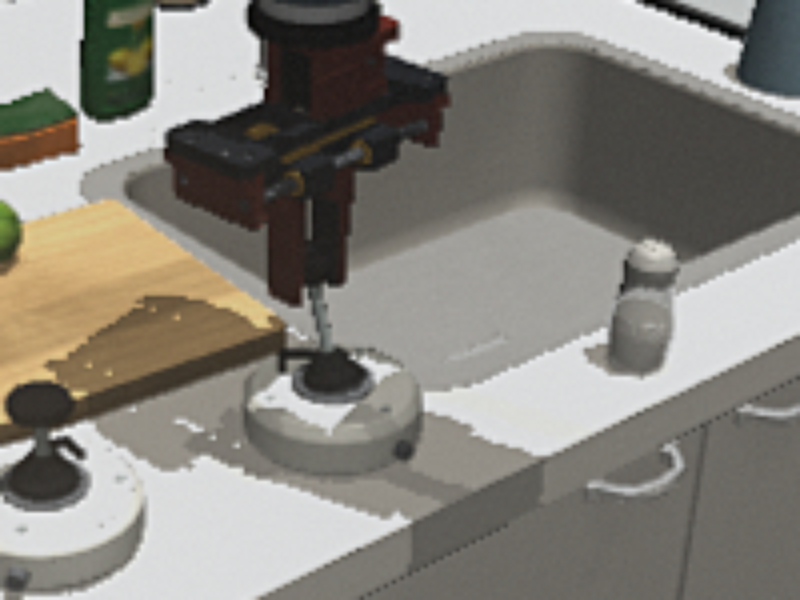

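The stick is gripped and tilted toward the arrow, and it was held for 1.6 s. Now I return it upright, release and retreat.

```bash
python3 - <<'E'
from bench import *
from h import *
for th in(.2,.1,0): move_l(tcp(th),.05)
gripper_open();hold(.2);move_l(tcp()+[0,0,.13],.12);hold(.5)
d=get_image("scene");cv2.imwrite("pics/end.png",cv2.resize(d["frame"][150:300,250:450],(800,600)))
s=state();print(s["time"],s["ee_pos"],s["ft_force"])
E
```

```text
12.2 [0.48689995 0.20738893 0.23397351] [ 0.60987719 -0.17548658 -0.00560814]
```

View pics/end.png

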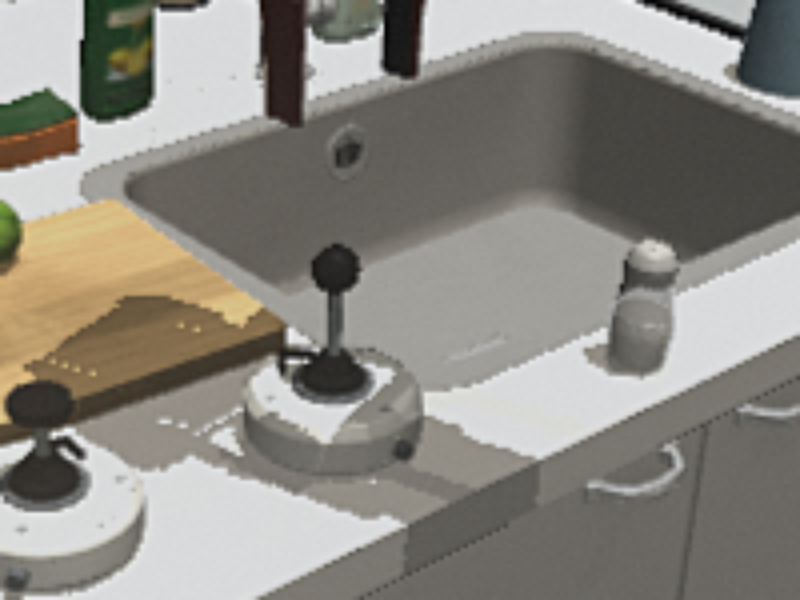

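The ball is upright again at crop (335,268), which is scene (334,217) as at the start. The gripper is clear, and the shaker and disc look unmoved.

```bash
python3 -c "
from bench import *
print(job_done())"
```

```text
the job is handed in; nothing more can be done
None
```

I tilted the ball-topped stick about 24 mm towards its arrow, held it there for 1.6 s, brought it back upright and let go, and handed the job in at about 12 s; the disc joystick and salt shaker look unmoved in the last picture.

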